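# Dock the parts tray, then hold the steel flask down in the sprung ring

### The job

Slide the tray, with the round steel flask and the squat end cap still in it, by its handle fully home into the slotted dock. Then take the flask out and press it upright, ball down, into the sprung ring cradle until the ring is down at its stop, and keep holding it there: the job finishes with the flask still held down by the robot. The cap stays in the docked tray and the other things on the bench are left where they are.

Things in the scene. Friction and masses are not known exactly. Their poses are not given: they have to be found in the camera images.
- tray_handle (a point): Centre of the tray's handle: a level square bar 12 x 12 mm, 94 mm long along y, 54 mm above the bench, on two posts 10 mm wide at its ends, with a 38 mm gap under the bar. Axes are the tray's: x points from the handle to the leading edge (119 mm ahead of this point), z up.
- tray: Loose aluminium tray, plate 130 (x) x 150 x 10 mm, flat on the bench, 0.5 kg; origin at the centre of its underside, x towards the leading edge, handle bar at x -54 mm. Two round 40 mm pockets at x +20, y +37 and -37 mm: one holds the flask, the other the cap. It starts before the dock's mouth, 135 to 155 mm short of home, a little off line and turned.
- dock_home (a point): Where the centre of the tray's handle bar is when the tray is fully home, same axes: x is the sliding direction into the dock, z up. The back stop meets the tray's leading edge about 2 mm beyond this. Keep the tray flat on the bench and push along x; sliding takes about 5 to 10 N.
- dock: Slotted dark steel dock fixed to the bench; origin at bench level under the docked tray's centre, x into the dock. Two rails 155 mm apart along x (-45 to +77 mm), their lips (15 to 20 mm high) overhang the tray's side edges by 5 mm; flared mouth from x -87 to -45 mm, back stop at +67 mm, 30 mm high. Open above between the rails.
- flask_mid (a point): Middle of the round steel flask's height, on its axis: a 60 mm ball (centre 22.5 mm below this point) with a straight neck of 26 mm diameter, bare from 9 mm to 52.5 mm above this point (its top). Total height 105 mm. z up along the neck. It starts upright, ball resting in one of the tray's pockets, top 107 mm above the bench.
- flask: The same flask, origin at its lowest point, z up the neck. About 0.3 kg, weighted at the bottom so that it stands by itself in a pocket or in the ring.
- cap_mid (a point): Middle of the squat round steel end cap, 56 mm across and 24 mm high, in the tray's other pocket. It stays there.
- ring_seat (a point): Centre of the top face of the cradle's level steel ring, moving with it: 92 mm outside, 46 mm hole, 8 mm thick, on three sprung pins over a grey base plate 120 x 120 x 14 mm fixed to the bench. Top 60 mm above the bench when up. With the ball seated in the hole its centre is about 19 mm, and flask_mid about 42 mm, above this point. z up.
- ring (a joint): How far the ring is pressed down, in m: 0 up, 0.015 at its stop. The spring pushes up with 6 N at the top and 12 N at the stop, so the flask's own weight does not press it down.
- flap_wheel: abrasive flap wheel standing on its face, 60 mm across, 25 mm high, a thin spindle sticking up to 60 mm; a bystander, origin at the centre of its underside. Leave alone.
- nut: large dark hex nut, 36 mm across corners, 16 mm high; a bystander, origin at the centre of its underside. Leave alone.
- collars: stepped stack of three welded steel collars, 110 mm across below, 98 mm high; a bystander, origin at the centre of its underside. Leave alone.
- square: steel engineer's square lying flat, 100 x 150 mm; a bystander, origin at the centre of its underside (of its thick leg). Leave alone.
Things that resemble listed ones, but are neither listed nor needed, are in the scene too. What is shaped like the part that bears ring_seat but orange is not meant.

How it is judged:
On the way, in this order (a step that is already met when the one before it is completed fails the run):
1. the tray is fully home in the dock with the flask and the cap in its pockets (x of tray_handle in the frame of dock_home between -0.007 and 0.007 m and y of tray_handle in the frame of dock_home between -0.007 and 0.007 m and angle between the x axis of tray_handle and the x axis of dock_home, either way round below 0.06 rad and angle between tray_handle's own z axis and vertical below 0.06 rad and x of cap_mid in the frame of tray_handle between 0.066 and 0.082 m and z of cap_mid in the frame of tray_handle below -0.035 m and angle between cap_mid's own z axis and vertical below 0.12 rad and x of flask_mid in the frame of tray_handle between 0.06 and 0.088 m and z of flask_mid in the frame of tray_handle below 0.008 m and angle between flask_mid's own z axis and vertical below 0.3 rad), for 0.2 s.
2. the flask's ball sits in the ring, upright (horizontal distance between flask_mid and ring_seat below 0.008 m and z of flask_mid in the frame of ring_seat below 0.047 m and angle between flask_mid's own z axis and vertical below 0.17 rad), for 0.2 s.
At the end, for the whole second after the job is handed in: The flask sits in the ring, upright within 0.17 rad and centred within 8 mm, the robot is touching and pressing it (over 2 N), the ring is down by more than 11.5 of its 15 mm; the tray is within 7 mm of home, in line within 0.06 rad and flat, with the cap in its pocket (all of step 2 and value of joint ring above 0.0115 m and contact force between any of the fingers, the arm and flask above 2 N and x of tray_handle in the frame of dock_home between -0.007 and 0.007 m and y of tray_handle in the frame of dock_home between -0.007 and 0.007 m and angle between the x axis of tray_handle and the x axis of dock_home, either way round below 0.06 rad and angle between tray_handle's own z axis and vertical below 0.06 rad and x of cap_mid in the frame of tray_handle between 0.066 and 0.082 m and z of cap_mid in the frame of tray_handle below -0.035 m and angle between cap_mid's own z axis and vertical below 0.12 rad); the arm keeps its last pose, push and grip.
It fails at once if a bystander was shifted more than 40 mm or knocked over (flap_wheel) (distance of flap_wheel from where it was at the start of the episode above 0.04 m or angle between flap_wheel's own z axis and vertical above 0.5 rad).
It fails at once if a bystander was shifted more than 40 mm or knocked over (nut) (distance of nut from where it was at the start of the episode above 0.04 m or angle between nut's own z axis and vertical above 0.5 rad).
It fails at once if a bystander was shifted more than 40 mm or knocked over (collars) (distance of collars from where it was at the start of the episode above 0.04 m or angle between collars's own z axis and vertical above 0.5 rad).
It fails at once if a bystander was shifted more than 40 mm or knocked over (square) (distance of square from where it was at the start of the episode above 0.04 m or angle between square's own z axis and vertical above 0.5 rad).
It also fails if it takes over 53 s, if anything falls off the work surface, if the arm or the gripper's body presses on something with over 40 N, if the wrist force passes 120 N, or if a joint passes its speed limit or range.

### The arm

A 7-joint arm with a two-finger parallel gripper is mounted at the origin on the work surface. World frame = base frame: x ahead of the robot, y to its left, z up, the work surface at z = 0. Lengths are in m, angles in rad, forces in N, time in s.
With the tool pointing down it reaches from about 0.425 to 0.875 m from the base axis. Payload 4.7 kg.
Tool frame: the origin (TCP) lies at the very end of the fingers, on their centre line; the grasp point (between the pads) lies 19 mm behind it (grip_point_offset is the distance from the TCP to the grasp point, in m); x points along the fingers, z is the direction in which the jaws open and shut, and the axes are right-handed (so a half turn about x gives the same grasp; the last joint's range is limited). The gripper opens to 87 mm and grips with 3 to 60 N. Pads are 19 mm wide; open, the fingers measure 117 mm over their backs; the gripper's body (75 mm by 190 mm) begins 51 mm behind the grasp point.
Start: joints at [1.301, 0.321, -0.07, 1.45, 0.023, 1.371, -0.057], TCP at [0.182, -0.624, 0.223] pointing down, gripper open.
Joint ranges: [-2.86, 2.86], [-0.3, 2.09], [-1.38, 1.24], [0.06, 2.45], [-1.56, 4.7], [0.09, 2.05], [-2.69, 2.69]. Speed limits (rad/s): [2.57, 2.57, 3.14, 3.14, 3.14, 3.14, 3.14].

### API

Orientations are given as a rotation vector (axis times angle).
In Python, from bench import get_state, get_image, calibration, close_job, grip_point_offset gives the robot as it stands.
- The arm moves only by the tool play_rows, never from a script. Its argument "targets" is a list of rows, each an object with "claw": the closure, from 0 (fully open) to 1 (shut); "linear": the shift along the tool's x, y, z as a fraction of full scale, a list of three; "rotation": the turn, a rotation vector about the tool's x, y, z as a fraction of full scale, a list of three. In form: [{"claw": claw, "linear": [x, y, z], "rotation": [wx, wy, wz]}, ...]. A call has 1 to 10 rows; each row shifts and turns the pose as measured when the row begins, along the tool's axes as they then stand; what a row does not reach is not made up. Full scale, the value 1, is 2.5 cm for a shift and 90 degrees for a turn. A row lasts 1/12 s, in which the tool goes at most 41.7 mm and 7.16 degrees, less where a joint would pass 70% of its speed; a pose out of reach is approached as far as the arm can. A call with a number of a shift or a turn outside -1 to 1 is refused whole. A call with a gripper value outside its range is refused whole. The fingers move at their own pace and stop on an object; "newtons" is the grip in N (left out, the last holds). Time passes only in rows, so rows that do not move let the fingers close. It gives the time, the measured TCP pose, the force and the opening at its end, in the units of the state.
- get_state(): the state, without advancing time (a new reading comes with each control period).
- get_image(name): name is "scene" or "top"; returns the picture (480x640x3 uint8, blue, green, red); there is no depth.
- calibration(name): a dict with "fx", "fy", "cx", "cy" (pixels), "rvec" (rotation vector, rad) and "tvec" (3), from world to camera coordinates, as OpenCV has them. Camera axes: x right, y down, z forward; pixel columns grow to the right and rows downward; lengths in m; the calibration is good to about 2 mm. A picture is of the moment at which its call begins. calibration takes no time and is no camera call.
- close_job(): hands the job in, once; it reports no verdict.
The state is a dict: "time": time; "joint_positions": joint angles; "qd": joint speeds; "joint_torque": joint torques, N m; "position": TCP position; "tool_rot": TCP orientation; "ft_force": force on the tool from outside, world axes, zero at the start; "torque": the same for the moment, N m; "grip_width": opening from 0.0 (shut) to 1.0 (fully open).
Only numpy, scipy, OpenCV 4.12 (cv2) and the standard library are available. Lean on these libraries where they do the work, as an engineer would, in place of code of your own. Each camera call takes 0.05 s, during which the arm holds its last target. There are 200 camera calls.

## Working session

There is one attempt and no reset: what is moved stays moved. The work goes in short steps, Python scripts to look and compute and a tool call to move; the robot and the scene stay as the last step left them, time stands still between calls to the robot, and variables do not carry over. Pictures are saved under pics/ and viewed, about 8 in all and at most 12, crops included, and the job is handed in when it is done.

Besides the shell and the picture viewer there is one more tool, called as name(argument=value, ...) on one line, values as JSON. play_rows: Moves the arm, as the interface text tells. Shift numbers are shares of 2.5 cm and turn numbers shares of 90 degrees, none past 1 either way. Its arguments: {"type":"object","properties":{"targets":{"type":"array"},"newtons":{"type":"number"}},"required":["targets"]}

```bash
mkdir -p pics; cat > h.py <<'E'
import numpy as np, cv2
from bench import *
def ray(n,u,v):
    c=calibration(n);R=cv2.Rodrigues(np.array(c["rvec"],float))[0];t=np.array(c["tvec"],float).ravel()
    d=R.T@np.array([(u-c["cx"])/c["fx"],(v-c["cy"])/c["fy"],1.]);return -R.T@t,d
def onz(n,u,v,z):
    o,d=ray(n,u,v);return o+d*(z-o[2])/d[2]
def proj(n,p):
    c=calibration(n);R=cv2.Rodrigues(np.array(c["rvec"],float))[0];q=R@np.array(p,float)+np.array(c["tvec"],float).ravel()
    return np.array([c["fx"]*q[0]/q[2]+c["cx"],c["fy"]*q[1]/q[2]+c["cy"]])
def snap(n,f):
    i=get_image(n);cv2.imwrite("pics/"+f,i);return i
E
python3 - <<'E'
from h import *
snap("scene","s0.png");snap("top","t0.png");print(get_state())
for n in("scene","top"):print(n,calibration(n),ray(n,320,240))
E
```

```text
{'time': 0.1, 'joint_positions': array([ 1.30109792,  0.32173518, -0.07007751,  1.45156105,  0.02262887,
        1.37080631, -0.05688823]), 'qd': array([-0.00072954, -0.00197845,  0.00015762, -0.00318349,  0.00023064,
        0.00023251, -0.00152396]), 'joint_torque': array([-3.36883259e-04, -4.92571735e+01, -4.05969154e-01, -3.13401926e+01,
       -6.42082770e-02,  3.94144189e-02,  4.91279559e-05]), 'position': array([ 0.18180107, -0.62353571,  0.22157569]), 'tool_rot': array([ 0.99859648,  1.33169462, -0.99704734]), 'ft_force': array([-0.24439776,  0.69872614,  0.09100809]), 'torque': array([ 0.03700153, -0.01488844,  0.01458841]), 'grip_width': 1.0026441618482216}
scene {'fx': 497.5393627126362, 'fy': 497.5393627126362, 'cx': 327.8630373901248, 'cy': 237.54196454677972, 'rvec': array([ 1.04896662,  2.24305748, -1.15052299]), 'tvec': array([ 0.3710582 , -0.14381588,  1.54585533])} (array([1.28510768, 0.5555156 , 0.76677022]), array([-0.62641394, -0.52027962, -0.58067965]))
top {'fx': 476.05534351218665, 'fy': 476.05534351218665, 'cx': 315.84132076299574, 'cy': 235.54522470376756, 'rvec': array([ 2.09855655, -2.14251544,  0.20612086]), 'tvec': array([-0.0806075 ,  0.50184341,  1.18451848])} (array([ 0.26388727, -0.08727984,  1.2586398 ]), array([ 0.18218479, -0.01155354, -0.98327976]))
```

View pics/t0.png

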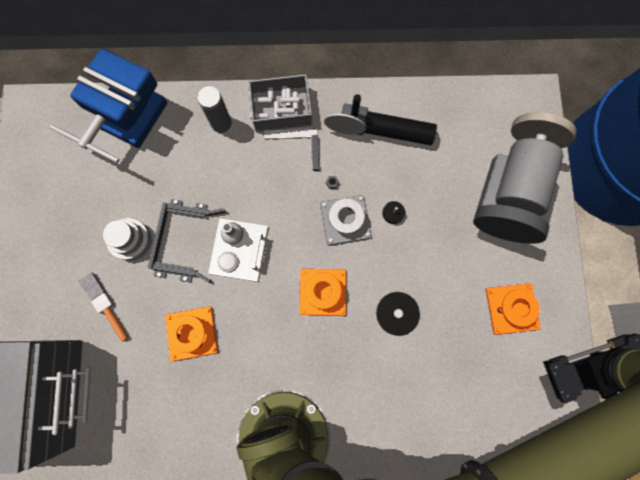

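View pics/s0.png

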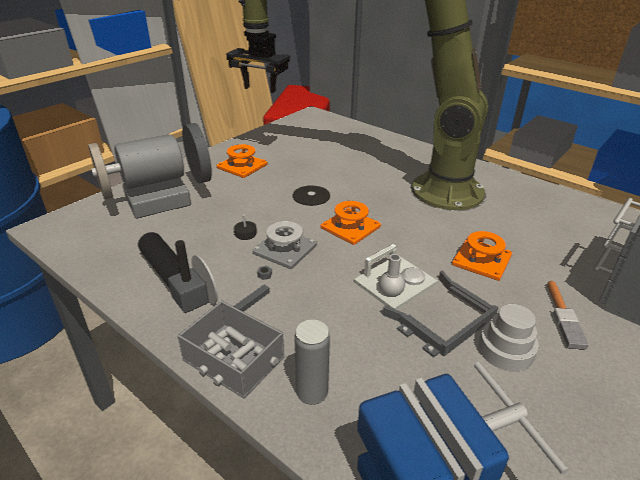

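Top view: the tray is at about (240,248), with its handle on the right at (263,250), flask at (233,232) and cap at (228,262). The dock opens towards the tray, with its back at (158,240). There are four ring cradles: the grey one at (347,217), and orange ones at (323,292), (190,334) and (517,308). Grey is the one meant, since orange is excluded. I'll confirm it in one enlarged crop and measure there.

```bash
python3 - <<'E'
from h import *
i=cv2.imread("pics/t0.png")
a=cv2.resize(i[190:290,140:280],None,fx=5.5,fy=5.5,interpolation=cv2.INTER_CUBIC)[:, :]
b=cv2.resize(i[170:250,315:415],None,fx=5.5,fy=5.5,interpolation=cv2.INTER_CUBIC)
cv2.imwrite("pics/c1.png",a);cv2.imwrite("pics/c2.png",cv2.resize(b,None,fx=1,fy=1))
for n,u,v,z in[("ring",347.5,217,.06),("handle",263,250,.054),("flask",231,228,.107)]:print(n,onz("top",u,v,z))
E
```

```text
ring [ 0.5449433  -0.17378031  0.06      ]
handle [0.46406457 0.04522249 0.054     ]
flask [0.51201859 0.11855042 0.107     ]
```

View pics/c1.png

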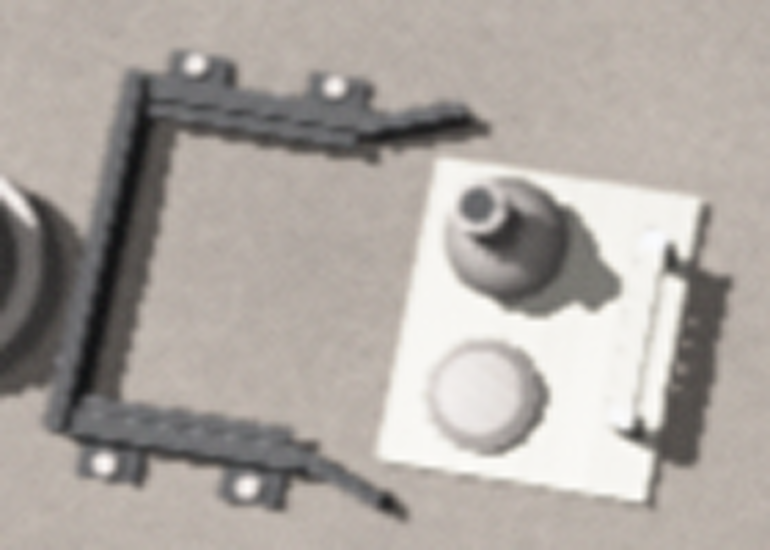

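View pics/c2.png

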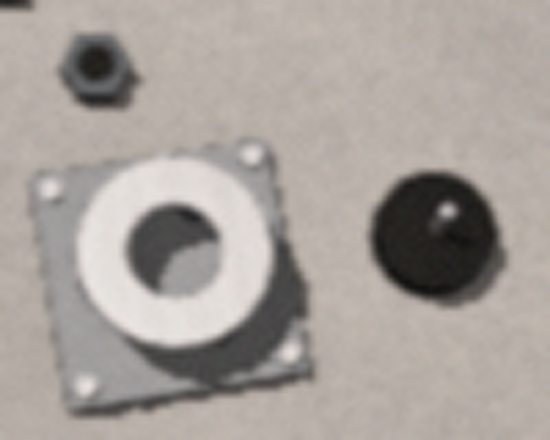

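Crop 1 shows the tray corners at (433,158), (705,198), (648,502) and (378,460), with the flask top at (480,207). Crop 2 shows a grey ring on a grey base plate, centred at crop (175,250), which confirms it's the cradle meant. The flap wheel is to its right and the nut is above it.

```bash
python3 - <<'E'
from h import *
f=lambda U,V,z,o=(140,190):onz("top",(U+.5)/5.5-.5+o[0],(V+.5)/5.5-.5+o[1],z)[:2]
i=cv2.imread("pics/t0.png");m=(i.min(2)>195).astype(np.uint8);m[:, :205]=0;m[:,272:]=0;m[:205]=0;m[285:]=0
c=max(cv2.findContours(m,0,1)[0],key=cv2.contourArea);q=cv2.approxPolyDP(cv2.convexHull(c),4,True)[:,0];print("hull",q.tolist())
P=np.array([f(*p,.010) for p in[(433,158),(705,198),(648,502),(378,460)]]);print("corners",P.round(4).tolist(),np.linalg.norm(P-np.roll(P,-1,0),axis=1))
x=(P[0]+P[3]-P[1]-P[2]);a=np.arctan2(x[1],x[0]);y=P[0]+P[1]-P[2]-P[3];print("ang x",np.degrees(a),"from y",np.degrees(np.arctan2(y[1],y[0]))+90)
c=P.mean(0);d=np.array([np.cos(a),np.sin(a)]);print("tray",c,"handle",c-.054*d)
B=np.array([f(*p,.012) for p in[(195,65),(335,87),(105,463),(247,488)]]);print("bolts",B.round(4).tolist())
for k in(0,2):
  v=B[k]-B[k+1];print("dir",np.degrees(np.arctan2(v[1],v[0])))
S=[f(*p,.03) for p in[(130,72),(50,430)]];v=S[0]-S[1];print("stop",S,np.degrees(np.arctan2(v[1],v[0]))+90,np.linalg.norm(v))
print("stop inner edge",f(147,85,.03),f(73,432,.03))
print("ring",f(175,251,.06,(315,170)),"flask top",f(480,207,.107),"wheel",f(435,235,.025,(315,170)),"spindle",f(449,211,.06,(315,170)))
print("cap",f(487,395,.03))
E
```

```text
hull [[219, 219], [266, 226], [256, 280], [208, 272]]
corners [[0.5603, 0.1704], [0.5375, 0.0373], [0.3896, 0.0647], [0.4124, 0.1939]] [0.13502714 0.15035082 0.13126104 0.1497185 ]
ang x 80.1400369076744 from y 80.22431841908346
tray [0.47495381 0.11657679] handle [0.46570682 0.06337441]
bolts [[0.6092, 0.288], [0.5966, 0.2188], [0.4135, 0.3239], [0.4001, 0.2557]]
dir 79.66516169945585
dir 78.9073438611931
stop [array([0.60140383, 0.3139419 ]), array([0.4274789 , 0.34459013])] 80.0062059304631 0.1766046307095193
stop inner edge [0.59472235 0.3054426 ] [0.42630321 0.33368951]
ring [ 0.54970786 -0.1711163 ] flask top [0.51418641 0.12880837] wheel [ 0.56338738 -0.29978424] spindle [ 0.56638733 -0.30096128]
cap [0.43985885 0.13856462]
```

```bash
cat >> h.py <<'E'
def goto(p,yaw=None,n=None):
    """tool-frame shift and turn to world point p with jaw axis at yaw deg (mod 180), tool straight down"""
    s=get_state();R=cv2.Rodrigues(np.array(s["tool_rot"]))[0];x=s["position"]
    zy=np.degrees(np.arctan2(R[1,2],R[0,2]))
    if yaw is None: yaw=zy
    out=[]
    for k in(0,180):
        a=np.radians(yaw+k);z=np.array([np.cos(a),np.sin(a),0]);X=np.array([0,0,-1.]);G=np.c_[X,np.cross(z,X),z]
        w=cv2.Rodrigues(R.T@G)[0].ravel();out.append((np.linalg.norm(w),w,G))
    out.sort(key=lambda t:t[0]);_,w,G=out[0];d=np.array(p)-x
    print("pos",x.round(4),"jawyaw",zy.round(2),"F",s["ft_force"].round(1),"q7",s["joint_positions"][6].round(2),"t",round(s["time"],2),"w",round(s["grip_width"],3))
    print("shift now-frame(units)",(R.T@d/.025).round(2),"goal-frame",(G.T@d/.025).round(2),"turn(units)",(w/(np.pi/2)).round(3),"alt",(out[1][1]/(np.pi/2)).round(3))
E
python3 - <<'E'
from h import *
a=np.radians(80);d=np.array([np.cos(a),np.sin(a)]);n=np.array([-d[1],d[0]])
h=np.array([.4657,.0634])+.015*n;print(h)
goto([.52,-.3,.2],80);goto([*h,.15],80)
print(np.array(cv2.Rodrigues(get_state()["tool_rot"])[0]).round(2))
E
```

```text
[0.45092788 0.06600472]
pos [ 0.1818 -0.6235  0.2216] jawyaw -73.74 F [-0.2  0.7  0.1] q7 -0.06 t 0.1 w 1.003
shift now-frame(units) [ 0.88 16.61 -8.63] goal-frame [  0.86  11.08 -15.09] turn(units) [ 0.292 -0.001  0.   ] alt [-1.708e+00 -0.000e+00 -1.000e-03]
pos [ 0.1818 -0.6235  0.2216] jawyaw -73.74 F [-0.2  0.7  0.1] q7 -0.06 t 0.1 w 1.003
shift now-frame(units) [  2.9   18.06 -23.46] goal-frame [  2.86   5.81 -29.03] turn(units) [ 0.292 -0.001  0.   ] alt [-1.708e+00 -0.000e+00 -1.000e-03]
[[-0.    0.96  0.28]
 [ 0.    0.28 -0.96]
 [-1.   -0.   -0.  ]]
```

play_rows(targets=[{"claw": 0.5, "linear": [0, 0.8, -0.4], "rotation": [0.073, 0, 0]}, {"claw": 0.5, "linear": [0, 0.8, -0.5], "rotation": [0.073, 0, 0]}, {"claw": 0.5, "linear": [0, 0.7, -0.6], "rotation": [0.073, 0, 0]}, {"claw": 0.5, "linear": [0, 0.7, -0.7], "rotation": [0.073, 0, 0]}, {"claw": 0.5, "linear": [0, 0.7, -0.95], "rotation": [0, 0, 0]}, {"claw": 0.5, "linear": [0, 0.7, -0.95], "rotation": [0, 0, 0]}, {"claw": 0.5, "linear": [0, 0.7, -0.95], "rotation": [0, 0, 0]}, {"claw": 0.5, "linear": [0, 0.7, -0.95], "rotation": [0, 0, 0]}, {"claw": 0.5, "linear": [0, 0.7, -0.95], "rotation": [0, 0, 0]}, {"claw": 0.5, "linear": [0, 0.7, -0.95], "rotation": [0, 0, 0]}], newtons=40)

```text
time: 0.93
position: [0.3794, -0.4391, 0.2141]
tool_rot: [1.367, 1.112, -1.374]
ft_force: [0.4, -0.7, -0.8]
grip_width: 0.507
```

```bash
python3 - <<'E'
from h import *
goto([.52,-.3,.2],80);goto([.4509,.066,.2],80)
E
```

```text
pos [ 0.3794 -0.4391  0.2141] jawyaw -102.45 F [ 0.4 -0.7 -0.8] q7 -1.0 t 0.93 w 0.507
shift now-frame(units) [ 0.54  4.3  -6.64] goal-frame [ 0.56  4.57 -6.46] turn(units) [-0.027 -0.003  0.008] alt [1.973 0.012 0.005]
pos [ 0.3794 -0.4391  0.2141] jawyaw -102.45 F [ 0.4 -0.7 -0.8] q7 -1.0 t 0.93 w 0.507
shift now-frame(units) [  0.69  -1.55 -20.34] goal-frame [  0.56  -0.69 -20.39] turn(units) [-0.027 -0.003  0.008] alt [1.973 0.012 0.005]
```

play_rows(targets=[{"claw": 0.5, "linear": [0, 0.6, -1], "rotation": [-0.014, -0.002, 0.004]}, {"claw": 0.5, "linear": [0, 0.6, -1], "rotation": [-0.013, 0, 0.003]}, {"claw": 0.5, "linear": [0, 0.5, -1], "rotation": [0, 0, 0]}, {"claw": 0.5, "linear": [0, 0.3, -1], "rotation": [0, 0, 0]}, {"claw": 0.5, "linear": [0, 0, -1], "rotation": [0, 0, 0]}, {"claw": 0.5, "linear": [0, 0, -1], "rotation": [0, 0, 0]}, {"claw": 0.5, "linear": [0, 0, -1], "rotation": [0, 0, 0]}, {"claw": 0.5, "linear": [0, 0, -1], "rotation": [0, 0, 0]}, {"claw": 0.5, "linear": [0, -0.2, -1], "rotation": [0, 0, 0]}, {"claw": 0.5, "linear": [0, -0.3, -1], "rotation": [0, 0, 0]}])

```text
time: 1.77
position: [0.4664, -0.1848, 0.2095]
tool_rot: [1.335, 1.136, -1.331]
ft_force: [-0.1, -0.5, 0.8]
grip_width: 0.502
```

```bash
python3 - <<'E'
from h import *
goto([.4509,.066,.2],80)
E
```

```text
pos [ 0.4664 -0.1848  0.2095] jawyaw -99.56 F [-0.1 -0.5  0.8] q7 -1.42 t 1.77 w 0.502
shift now-frame(units) [ 0.47 -2.27 -9.78] goal-frame [ 0.38 -2.35 -9.77] turn(units) [ 0.005 -0.005  0.004] alt [-1.995 -0.006 -0.008]
```

play_rows(targets=[{"claw": 0.5, "linear": [0, -0.24, -1], "rotation": [0, -0.005, 0.004]}, {"claw": 0.5, "linear": [0, -0.24, -1], "rotation": [0, 0, 0]}, {"claw": 0.5, "linear": [0, -0.24, -1], "rotation": [0, 0, 0]}, {"claw": 0.5, "linear": [0, -0.24, -1], "rotation": [0, 0, 0]}, {"claw": 0.5, "linear": [0, -0.24, -1], "rotation": [0, 0, 0]}, {"claw": 0.5, "linear": [0, -0.24, -1], "rotation": [0, 0, 0]}, {"claw": 0.5, "linear": [0, -0.24, -1], "rotation": [0, 0, 0]}, {"claw": 0.5, "linear": [0, -0.24, -1], "rotation": [0, 0, 0]}, {"claw": 0.5, "linear": [0, -0.24, -1], "rotation": [0, 0, 0]}, {"claw": 0.5, "linear": [0, 0, 0], "rotation": [0, 0, 0]}])

```text
time: 2.6
position: [0.4441, 0.0638, 0.2065]
tool_rot: [1.323, 1.133, -1.329]
ft_force: [-0.5, 0.2, 0.4]
grip_width: 0.5
```

```bash
python3 - <<'E'
from h import *
goto([.4509,.066,.1],80)
E
```

```text
pos [0.4441 0.0638 0.2065] jawyaw -99.13 F [-0.5  0.2  0.4] q7 -1.87 t 2.6 w 0.5
shift now-frame(units) [ 4.26  0.28 -0.13] goal-frame [ 4.26  0.25 -0.13] turn(units) [0.01  0.    0.003] alt [-1.99  -0.005  0.   ]
```

play_rows(targets=[{"claw": 0.5, "linear": [0.9, 0.15, -0.1], "rotation": [0.01, 0, 0.003]}, {"claw": 0.5, "linear": [0.9, 0.1, -0.03], "rotation": [0, 0, 0]}, {"claw": 0.5, "linear": [0.9, 0, 0], "rotation": [0, 0, 0]}, {"claw": 0.5, "linear": [0.9, 0, 0], "rotation": [0, 0, 0]}, {"claw": 0.5, "linear": [0.9, 0, 0], "rotation": [0, 0, 0]}, {"claw": 0.5, "linear": [0, 0, 0], "rotation": [0, 0, 0]}])

```text
time: 3.1
position: [0.4513, 0.0673, 0.0907]
tool_rot: [1.333, 1.119, -1.331]
ft_force: [-1.6, -0.2, -0.5]
grip_width: 0.504
```

```bash
python3 - <<'E'
from h import *
goto([.4509,.066,.043],80)
i=snap("scene","s1.png");cv2.imwrite("pics/c3.png",cv2.resize(i[180:360,320:560],None,fx=3,fy=3,interpolation=cv2.INTER_CUBIC))
E
```

```text
pos [0.4513 0.0673 0.0907] jawyaw -99.73 F [-1.6 -0.2 -0.5] q7 -1.98 t 3.1 w 0.504
shift now-frame(units) [ 1.91 -0.01  0.05] goal-frame [ 1.91 -0.01  0.06] turn(units) [ 0.003  0.001 -0.003] alt [-1.997  0.004  0.002]
```

View pics/c3.png

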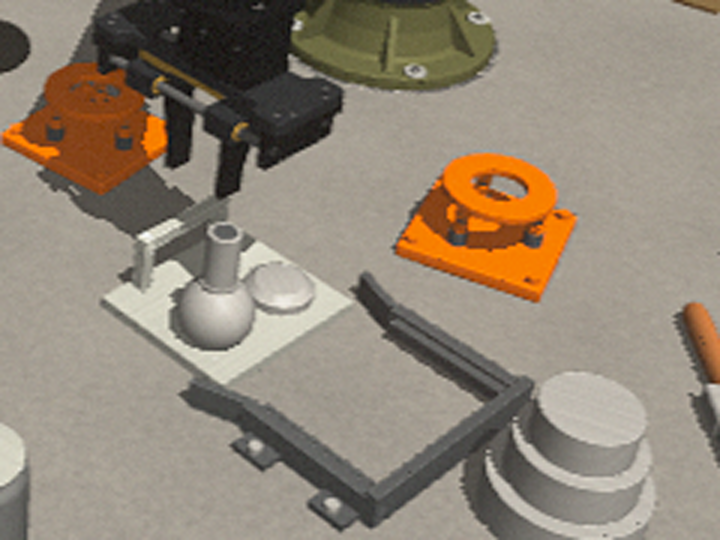

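The fingers at about (178,120) and (230,150) straddle the line of the bar near its cap-side end, and the body is clear of the flask. I'll descend and grip.

play_rows(targets=[{"claw": 0.5, "linear": [0.6, 0, 0.03], "rotation": [0.003, 0, -0.003]}, {"claw": 0.5, "linear": [0.6, 0, 0.02], "rotation": [0, 0, 0]}, {"claw": 0.5, "linear": [0.5, 0, 0], "rotation": [0, 0, 0]}, {"claw": 0.5, "linear": [0.2, 0, 0], "rotation": [0, 0, 0]}, {"claw": 1, "linear": [0, 0, 0], "rotation": [0, 0, 0]}, {"claw": 1, "linear": [0, 0, 0], "rotation": [0, 0, 0]}, {"claw": 1, "linear": [0, 0, 0], "rotation": [0, 0, 0]}, {"claw": 1, "linear": [0, 0, 0], "rotation": [0, 0, 0]}, {"claw": 1, "linear": [0, 0, 0], "rotation": [0, 0, 0]}], newtons=30)

```text
time: 3.9
position: [0.4608, 0.0653, 0.0543]
tool_rot: [1.345, 1.107, -1.326]
ft_force: [-0.3, 0.7, 0.3]
grip_width: 0.21
```

```bash
python3 - <<'E'
from h import *
goto([.4732,.2033,.043],79.5)
E
```

```text
pos [0.4608 0.0653 0.0543] jawyaw -100.14 F [-0.3  0.7  0.3] q7 -2.03 t 3.9 w 0.21
shift now-frame(units) [ 0.44 -0.49 -5.52] goal-frame [ 0.45 -0.52 -5.52] turn(units) [ 0.004 -0.    -0.011] alt [-1.996  0.017 -0.   ]
```

play_rows(targets=[{"claw": 0.7, "linear": [0.1, 0, 0], "rotation": [0, 0, 0]}])

```text
time: 3.98
position: [0.4617, 0.0653, 0.0528]
tool_rot: [1.346, 1.105, -1.325]
ft_force: [0.4, 0.2, 0.0]
grip_width: 0.234
```

```bash
python3 - <<'E'
from h import *
print(get_state()["joint_positions"].round(3))
goto([.4509,.066,.043],80)
E
```

```text
[ 0.438  0.125 -0.666  2.078  0.104  0.95  -2.032]
pos [0.4617 0.0653 0.0528] jawyaw -100.15 F [0.4 0.2 0. ] q7 -2.03 t 3.98 w 0.234
shift now-frame(units) [ 0.38 -0.44  0.05] goal-frame [ 0.39 -0.43  0.05] turn(units) [-0.002 -0.    -0.012] alt [ 1.998 -0.019  0.   ]
```

play_rows(targets=[{"claw": 0.6, "linear": [0.15, -0.2, 0.02], "rotation": [0, 0, -0.006]}, {"claw": 0.6, "linear": [0.15, -0.2, 0.02], "rotation": [0, 0, -0.006]}, {"claw": 0.6, "linear": [0, 0, 0], "rotation": [0, 0, 0]}])

```text
time: 4.23
position: [0.451, 0.0661, 0.0447]
tool_rot: [1.338, 1.121, -1.339]
ft_force: [-0.8, -0.0, 0.4]
grip_width: 0.375
```

```bash
python3 - <<'E'
from h import *
print(get_state()["joint_positions"].round(3))
goto([.4509,.066,.043],80)
E
```

```text
[ 0.438  0.131 -0.667  2.092  0.099  0.95  -2.031]
pos [0.451  0.0661 0.0447] jawyaw -100.14 F [-0.8 -0.   0.4] q7 -2.03 t 4.23 w 0.375
shift now-frame(units) [ 0.07 -0.    0.  ] goal-frame [ 0.07 -0.    0.  ] turn(units) [-0.002 -0.     0.001] alt [1.998e+00 1.000e-03 0.000e+00]
```

play_rows(targets=[{"claw": 1, "linear": [0.05, 0, 0], "rotation": [0, 0, 0]}, {"claw": 1, "linear": [0, 0, 0], "rotation": [0, 0, 0]}, {"claw": 1, "linear": [0, 0, 0], "rotation": [0, 0, 0]}, {"claw": 1, "linear": [0, 0, 0], "rotation": [0, 0, 0]}, {"claw": 1, "linear": [0, 0, 0], "rotation": [0, 0, 0]}, {"claw": 1, "linear": [0, 0, 0], "rotation": [0, 0, 0]}])

```text
time: 4.73
position: [0.4502, 0.0665, 0.0425]
tool_rot: [1.337, 1.123, -1.34]
ft_force: [-0.9, -0.5, -0.2]
grip_width: 0.134
```

```bash
python3 - <<'E'
from h import *
goto([.4732,.2033,.043],79.5)
E
```

```text
pos [0.4502 0.0665 0.0425] jawyaw -100.12 F [-0.9 -0.5 -0.2] q7 -2.03 t 4.73 w 0.134
shift now-frame(units) [-0.02 -0.05 -5.55] goal-frame [-0.02 -0.09 -5.55] turn(units) [ 0.004 -0.     0.002] alt [-1.996 -0.003 -0.   ]
```

play_rows(targets=[{"claw": 1, "linear": [0, 0, -0.1], "rotation": [0, 0, 0]}, {"claw": 1, "linear": [0, 0, -0.2], "rotation": [0, 0, 0]}, {"claw": 1, "linear": [0, 0, -0.25], "rotation": [0, 0, 0]}, {"claw": 1, "linear": [0, 0, -0.25], "rotation": [0, 0, 0]}, {"claw": 1, "linear": [0, 0, -0.25], "rotation": [0, 0, 0]}, {"claw": 1, "linear": [0, 0, -0.25], "rotation": [0, 0, 0]}, {"claw": 1, "linear": [0, 0, -0.25], "rotation": [0, 0, 0]}])

```text
time: 5.32
position: [0.4538, 0.0824, 0.0424]
tool_rot: [1.317, 1.098, -1.374]
ft_force: [-3.2, -7.5, 6.0]
grip_width: 0.13
```

```bash
python3 - <<'E'
from h import *
goto([.4732,.2033,.043],79.5)
E
```

```text
pos [0.4538 0.0824 0.0424] jawyaw -100.94 F [-3.2 -7.5  6. ] q7 -2.14 t 5.32 w 0.13
shift now-frame(units) [-0.19 -0.16 -4.89] goal-frame [-0.02 -0.12 -4.9 ] turn(units) [-0.005  0.022  0.006] alt [ 1.995  0.01  -0.034]
```

play_rows(targets=[{"claw": 1, "linear": [0, 0, -0.35], "rotation": [0, 0.015, 0.003]}, {"claw": 1, "linear": [0, -0.02, -0.35], "rotation": [0, 0.01, 0.001]}, {"claw": 1, "linear": [0, -0.02, -0.35], "rotation": [0, 0.004, 0]}, {"claw": 1, "linear": [0, -0.02, -0.35], "rotation": [0, 0.004, 0]}, {"claw": 1, "linear": [0, -0.02, -0.35], "rotation": [0, 0.004, 0]}, {"claw": 1, "linear": [0, -0.02, -0.35], "rotation": [0, 0.004, 0]}])

```text
time: 5.82
position: [0.4582, 0.108, 0.0424]
tool_rot: [1.347, 1.105, -1.374]
ft_force: [-3.3, -9.6, 6.4]
grip_width: 0.132
```

```bash
python3 - <<'E'
from h import *
goto([.4732,.2033,.043],79.5)
E
```

```text
pos [0.4582 0.108  0.0424] jawyaw -101.86 F [-3.3 -9.6  6.4] q7 -2.19 t 5.82 w 0.132
shift now-frame(units) [-0.06 -0.2  -3.85] goal-frame [-0.02 -0.11 -3.86] turn(units) [-0.015  0.007  0.007] alt [ 1.985  0.011 -0.011]
```

play_rows(targets=[{"claw": 1, "linear": [0, -0.03, -0.45], "rotation": [-0.012, 0.006, 0.005]}, {"claw": 1, "linear": [0, -0.03, -0.45], "rotation": [-0.01, 0.004, 0.002]}, {"claw": 1, "linear": [0, -0.02, -0.45], "rotation": [-0.006, 0.004, 0.001]}, {"claw": 1, "linear": [0, -0.02, -0.45], "rotation": [-0.005, 0.004, 0]}, {"claw": 1, "linear": [0, -0.02, -0.45], "rotation": [-0.005, 0.004, 0]}, {"claw": 1, "linear": [0, -0.02, -0.45], "rotation": [-0.005, 0.004, 0]}], newtons=40)

```text
time: 6.32
position: [0.4668, 0.1503, 0.0424]
tool_rot: [1.318, 1.127, -1.328]
ft_force: [-1.3, -8.8, 4.4]
grip_width: 0.135
```

```bash
python3 - <<'E'
from h import *
goto([.4732,.2033,.043],79.5)
i=snap("scene","s2.png");cv2.imwrite("pics/c4.png",cv2.resize(i[180:360,320:560],None,fx=3,fy=3,interpolation=cv2.INTER_CUBIC))
E
```

```text
pos [0.4668 0.1503 0.0424] jawyaw -98.98 F [-1.3 -8.8  4.4] q7 -2.25 t 6.32 w 0.135
shift now-frame(units) [-0.04 -0.08 -2.13] goal-frame [-0.02 -0.14 -2.13] turn(units) [0.017 0.005 0.001] alt [-1.983e+00 -1.000e-03  7.000e-03]
```

View pics/c4.png

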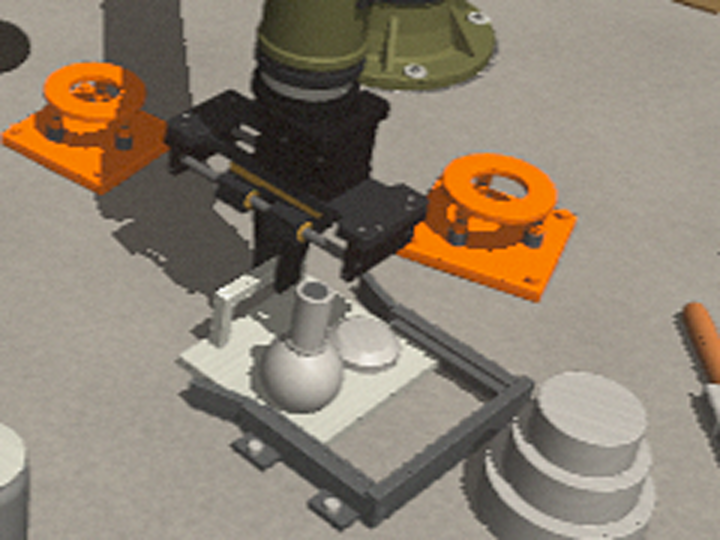

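The tray is inside the rails with the flask upright at (305,370) and the cap seated at (368,345). I'll keep sliding.

play_rows(targets=[{"claw": 1, "linear": [0, 0, -0.45], "rotation": [0.01, 0.004, 0]}, {"claw": 1, "linear": [0, 0, -0.45], "rotation": [0.004, 0.004, 0]}, {"claw": 1, "linear": [0, 0, -0.45], "rotation": [0, 0.003, 0]}, {"claw": 1, "linear": [0, 0, -0.45], "rotation": [0, 0.003, 0]}, {"claw": 1, "linear": [0, 0, -0.4], "rotation": [0, 0.003, 0]}])

```text
time: 6.78
position: [0.4742, 0.1826, 0.0424]
tool_rot: [1.33, 1.106, -1.366]
ft_force: [-6.9, -16.3, 16.8]
grip_width: 0.133
```

```bash
python3 - <<'E'
from h import *
goto([.4732,.2033,.043],79.5)
E
```

```text
pos [0.4742 0.1826 0.0424] jawyaw -101.01 F [ -6.9 -16.3  16.8] q7 -2.37 t 6.78 w 0.133
shift now-frame(units) [-0.04 -0.2  -0.81] goal-frame [-0.02 -0.19 -0.81] turn(units) [-0.006  0.013  0.006] alt [ 1.994  0.009 -0.02 ]
```

play_rows(targets=[{"claw": 1, "linear": [-0.03, 0, -0.35], "rotation": [-0.006, 0.012, 0.004]}, {"claw": 1, "linear": [-0.03, 0, -0.35], "rotation": [0, 0.006, 0]}, {"claw": 1, "linear": [-0.02, 0, -0.35], "rotation": [0, 0.004, 0]}])

```text
time: 7.03
position: [0.4769, 0.1982, 0.0424]
tool_rot: [1.342, 1.119, -1.354]
ft_force: [-2.7, -10.0, 6.4]
grip_width: 0.134
```

```bash
python3 - <<'E'
from h import *
goto([.4732,.2033,.043],79.5)
E
```

```text
pos [0.4769 0.1982 0.0424] jawyaw -100.81 F [ -2.7 -10.    6.4] q7 -2.38 t 7.03 w 0.134
shift now-frame(units) [-0.02 -0.18 -0.17] goal-frame [-0.02 -0.18 -0.17] turn(units) [-0.003  0.001  0.005] alt [ 1.996  0.008 -0.002]
```

play_rows(targets=[{"claw": 1, "linear": [-0.01, 0, -0.25], "rotation": [0, 0.003, 0.003]}, {"claw": 1, "linear": [-0.01, 0, -0.25], "rotation": [0, 0.003, 0]}])

```text
time: 7.2
position: [0.4774, 0.2008, 0.0424]
tool_rot: [1.338, 1.111, -1.362]
ft_force: [-5.9, -14.5, 12.1]
grip_width: 0.131
```

play_rows(targets=[{"claw": 1, "linear": [-0.01, 0, -0.25], "rotation": [0, 0.003, 0]}])

```text
time: 7.28
position: [0.4774, 0.201, 0.0424]
tool_rot: [1.334, 1.108, -1.369]
ft_force: [-5.7, -12.8, 12.2]
grip_width: 0.136
```

```bash
python3 - <<'E'
from h import *
goto([.4732,.2033,.043],79.5)
E
```

```text
pos [0.4774 0.201  0.0424] jawyaw -101.2 F [ -5.7 -12.8  12.2] q7 -2.41 t 7.28 w 0.136
shift now-frame(units) [-0.02 -0.18 -0.06] goal-frame [-0.02 -0.18 -0.06] turn(units) [-0.008  0.011  0.007] alt [ 1.992  0.011 -0.017]
```

Motion has slowed. I'll give one harder push to tell contact with the stop from plain drag.

play_rows(targets=[{"claw": 1, "linear": [-0.02, 0, -0.4], "rotation": [-0.006, 0.01, 0.004]}, {"claw": 1, "linear": [-0.02, 0, -0.4], "rotation": [0, 0.004, 0]}])

```text
time: 7.45
position: [0.4786, 0.2076, 0.0424]
tool_rot: [1.331, 1.109, -1.367]
ft_force: [-5.6, -10.2, 7.2]
grip_width: 0.131
```

```bash
python3 - <<'E'
from h import *
goto([.4732,.2033,.043],79.5)
i=snap("top","t2.png");cv2.imwrite("pics/c5.png",cv2.resize(i[190:290,140:280],None,fx=5.5,fy=5.5,interpolation=cv2.INTER_CUBIC))
E
```

```text
pos [0.4786 0.2076 0.0424] jawyaw -101.04 F [ -5.6 -10.2   7.2] q7 -2.42 t 7.45 w 0.131
shift now-frame(units) [-0.02 -0.18  0.21] goal-frame [-0.02 -0.18  0.21] turn(units) [-0.006  0.011  0.007] alt [ 1.994  0.011 -0.018]
```

View pics/c5.png

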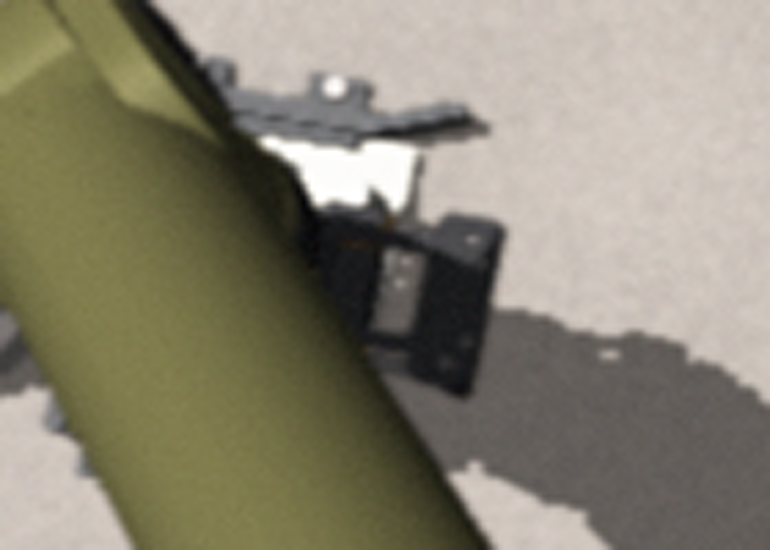

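The arm hides most of the tray, though its rear corner shows at about (420,145). The last move slipped 7 mm, so that slowdown was drag and not the stop. I'll keep pushing in small steps.

play_rows(targets=[{"claw": 1, "linear": [-0.02, 0, -0.3], "rotation": [-0.006, 0.01, 0.004]}])

```text
time: 7.58
position: [0.479, 0.2084, 0.0424]
tool_rot: [1.329, 1.112, -1.358]
ft_force: [-8.0, -18.5, 16.5]
grip_width: 0.131
```

play_rows(targets=[{"claw": 1, "linear": [-0.02, 0, -0.35], "rotation": [0, 0.006, 0]}])

```text
time: 7.67
position: [0.479, 0.2084, 0.0424]
tool_rot: [1.326, 1.109, -1.367]
ft_force: [-7.7, -20.0, 15.5]
grip_width: 0.131
```

```bash
python3 - <<'E'
from h import *
goto([.4732,.2033,.043],79.5)
i=cv2.imread("pics/t2.png")
a=np.radians(79.5);d=np.array([np.cos(a),np.sin(a)]);n=np.array([-d[1],d[0]]);C=np.array([.4983,.2537])
p=C-.065*d-.075*n;q=proj("top",[*p,.01]);print("home rear corner crop px",(q-[140,190]+.5)*5.5-.5)
E
```

```text
pos [0.479  0.2084 0.0424] jawyaw -100.84 F [ -7.7 -20.   15.5] q7 -2.43 t 7.67 w 0.131
shift now-frame(units) [-0.02 -0.19  0.24] goal-frame [-0.02 -0.19  0.24] turn(units) [-0.004  0.013  0.007] alt [ 1.996  0.011 -0.021]
home rear corner crop px [421.27082936 158.3998717 ]
```

play_rows(targets=[{"claw": 1, "linear": [-0.03, 0, -0.55], "rotation": [-0.004, 0.012, 0.005]}, {"claw": 1, "linear": [-0.03, 0, -0.55], "rotation": [0, 0.006, 0.002]}])

```text
time: 7.83
position: [0.4797, 0.2084, 0.0423]
tool_rot: [1.314, 1.092, -1.381]
ft_force: [-11.1, -26.8, 20.0]
grip_width: 0.129
```

```bash
python3 - <<'E'
from h import *
goto([.4732,.2033,.043],79.5)
E
```

```text
pos [0.4797 0.2084 0.0423] jawyaw -101.14 F [-11.1 -26.8  20. ] q7 -2.45 t 7.83 w 0.129
shift now-frame(units) [-0.02 -0.22  0.25] goal-frame [-0.03 -0.22  0.25] turn(units) [-0.007  0.026  0.007] alt [ 1.992  0.011 -0.04 ]
```

The force rose to 27 N with no movement, so the tray is against the stop. Release and lift.

play_rows(targets=[{"claw": 1, "linear": [0, 0, 0], "rotation": [0, 0, 0]}, {"claw": 0.6, "linear": [0, 0, 0], "rotation": [0, 0, 0]}, {"claw": 0.55, "linear": [0, 0, 0], "rotation": [0, 0, 0]}, {"claw": 0.55, "linear": [0, 0, 0], "rotation": [0, 0, 0]}, {"claw": 0.55, "linear": [0, 0, 0], "rotation": [0, 0, 0]}])

```text
time: 8.25
position: [0.4801, 0.2072, 0.0425]
tool_rot: [1.315, 1.09, -1.383]
ft_force: [-0.1, -0.1, -0.8]
grip_width: 0.349
```

```bash
python3 - <<'E'
from h import *
goto([.48,.2084,.2],79.5)
E
```

```text
pos [0.4801 0.2072 0.0425] jawyaw -101.3 F [-0.1 -0.1 -0.8] q7 -2.45 t 8.25 w 0.349
shift now-frame(units) [-6.3  -0.08  0.21] goal-frame [-6.3  -0.01 -0.05] turn(units) [-0.009  0.026  0.007] alt [ 1.99   0.011 -0.041]
```

play_rows(targets=[{"claw": 0.55, "linear": [-0.3, 0, 0], "rotation": [0, 0, 0]}, {"claw": 0.55, "linear": [-0.5, 0, 0], "rotation": [0, 0, 0]}, {"claw": 0.55, "linear": [-0.7, 0, 0.05], "rotation": [0, 0.013, 0.003]}, {"claw": 0.55, "linear": [-0.8, 0, 0.05], "rotation": [0, 0.013, 0.003]}, {"claw": 0.55, "linear": [-0.9, 0, 0], "rotation": [-0.05, 0, 0]}, {"claw": 0.5, "linear": [-0.9, 0, 0], "rotation": [-0.07, 0, 0]}, {"claw": 0.5, "linear": [-0.9, 0, 0], "rotation": [-0.07, 0, 0]}, {"claw": 0.5, "linear": [-0.9, 0, 0.5], "rotation": [-0.07, 0, 0]}, {"claw": 0.4, "linear": [0, 0, 1], "rotation": [-0.07, 0, 0]}, {"claw": 0.4, "linear": [0, 0, 1], "rotation": [-0.07, 0, 0]}])

```text
time: 9.08
position: [0.4942, 0.1579, 0.2063]
tool_rot: [0.858, 1.399, -0.84]
ft_force: [0.3, -0.7, -0.0]
grip_width: 0.568
```

```bash
python3 - <<'E'
from h import *
goto([.45,.1,.2],-45+180)
E
```

```text
pos [0.4942 0.1579 0.2063] jawyaw -62.49 F [ 0.3 -0.7 -0. ] q7 -1.5 t 9.08 w 0.568
shift now-frame(units) [ 0.22 -2.64  1.24] goal-frame [ 0.25 -2.89  0.39] turn(units) [-0.194 -0.003 -0.006] alt [ 1.806 -0.009  0.004]
```

play_rows(targets=[{"claw": 0.4, "linear": [0, -0.4, 0.9], "rotation": [-0.06, 0, 0]}, {"claw": 0.4, "linear": [0, -0.4, 0.9], "rotation": [-0.06, 0, 0]}, {"claw": 0.4, "linear": [0, -0.5, 0.9], "rotation": [-0.06, 0, 0]}, {"claw": 0.4, "linear": [0, -0.6, 0.9], "rotation": [0, 0, 0]}, {"claw": 0.4, "linear": [0, -0.6, 0.9], "rotation": [0, 0, 0]}, {"claw": 0.4, "linear": [0, -0.6, 0.9], "rotation": [0, 0, 0]}])

```text
time: 9.58
position: [0.5236, 0.0038, 0.2162]
tool_rot: [0.619, 1.469, -0.591]
ft_force: [1.1, -0.1, 0.3]
grip_width: 0.598
```

```bash
python3 - <<'E'
from h import *
i=snap("top","t3.png");cv2.imwrite("pics/c6.png",cv2.resize(i[190:290,140:280],None,fx=5.5,fy=5.5,interpolation=cv2.INTER_CUBIC));goto([.5,.1,.2])
snap("scene","s3.png")
E
```

```text
pos [ 0.5247 -0.0037  0.216 ] jawyaw -44.93 F [ 1.1 -5.9 -0.1] q7 -0.86 t 9.63 w 0.596
shift now-frame(units) [ 0.65  2.23 -3.64] goal-frame [ 0.64  2.24 -3.63] turn(units) [ 0.     0.007 -0.013] alt [-2.     0.02   0.011]
```

View pics/c6.png

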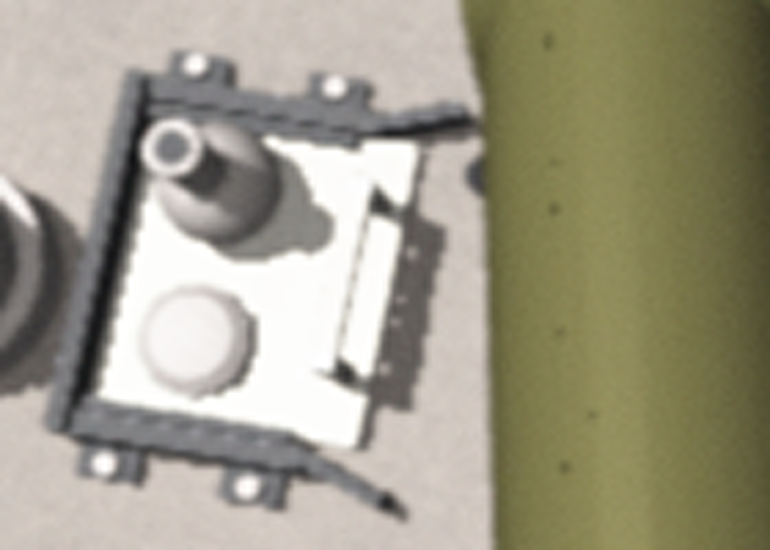

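The tray sits flush with the back stop. The flask top is at crop (173,148) and upright, and the cap is at (195,340) in its pocket. Now I'll locate the flask for the grasp.

```bash
python3 - <<'E'
from h import *
f=lambda U,V,z,o=(140,190):onz("top",(U+.5)/5.5-.5+o[0],(V+.5)/5.5-.5+o[1],z)[:2]
t=f(173,148,.107);print("top",t,"ball ctr",f(222,192,.032))
print("proj scene top",proj("scene",[*t,.107]), "ring",proj("scene",[.5497,-.1711,.06]))
i=cv2.imread("pics/s3.png");u,v=proj("scene",[*t,.107]).astype(int)
j=cv2.imread("pics/s0.png");r,s=proj("scene",[.5497,-.1711,.06]).astype(int)
a=cv2.resize(i[v-25:v+55,u-40:u+40],(400,400),interpolation=2);b=cv2.resize(j[s-40:s+40,r-40:r+40],(400,400),interpolation=2)
print(u,v,r,s);cv2.imwrite("pics/c7.png",np.hstack([a,b]))
goto([*t,.18],-45)
E
```

```text
top [0.54434446 0.26792109] ball ctr [0.5404256  0.26673379]
proj scene top [444.87772185 290.94219924] ring [284.56533391 230.61455865]
444 290 284 230
pos [ 0.5242 -0.0011  0.2158] jawyaw -44.96 F [ 1.2 -0.5 -0.5] q7 -0.86 t 9.68 w 0.597
shift now-frame(units) [ 1.53  8.16 -7.05] goal-frame [ 1.43  8.18 -7.04] turn(units) [ 0.     0.006 -0.013] alt [-1.999  0.02   0.009]
```

View pics/c7.png

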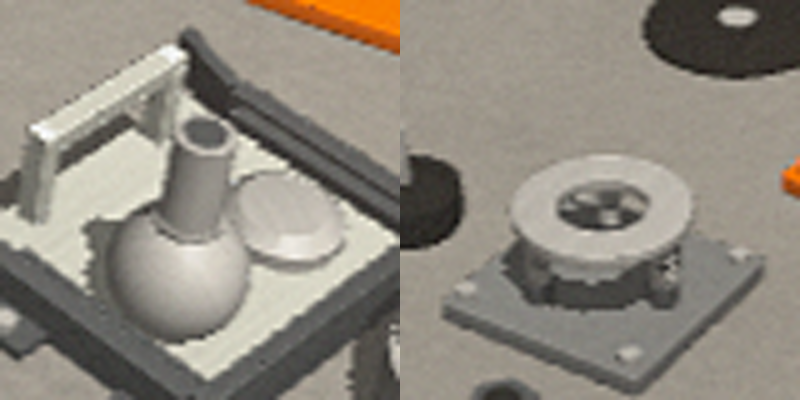

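Both views agree on the flask top and the ring to about 1 px. Moving over the flask.

play_rows(targets=[{"claw": 0.3, "linear": [0, 0.9, -0.8], "rotation": [0, 0.006, -0.013]}, {"claw": 0.3, "linear": [0, 0.9, -0.8], "rotation": [0, 0, 0]}, {"claw": 0.3, "linear": [0, 0.9, -0.8], "rotation": [0, 0, 0]}, {"claw": 0.3, "linear": [0, 0.9, -0.8], "rotation": [0, 0, 0]}, {"claw": 0.3, "linear": [0, 0.9, -0.8], "rotation": [0, 0, 0]}, {"claw": 0.3, "linear": [0, 0.9, -0.8], "rotation": [0, 0, 0]}, {"claw": 0.3, "linear": [0, 0.9, -0.8], "rotation": [0, 0, 0]}, {"claw": 0.3, "linear": [0, 0.9, -0.8], "rotation": [0, 0, 0]}, {"claw": 0.3, "linear": [0, 0, 0], "rotation": [0, 0, 0]}])

```text
time: 10.43
position: [0.5395, 0.2517, 0.2265]
tool_rot: [0.625, 1.475, -0.612]
ft_force: [-2.3, 0.2, 1.5]
grip_width: 0.702
```

```bash
python3 - <<'E'
from h import *
goto([.5443,.268,.125],-45)
E
```

```text
pos [0.5395 0.2517 0.2265] jawyaw -45.37 F [-2.3  0.2  1.5] q7 -1.43 t 10.43 w 0.702
shift now-frame(units) [ 4.06  0.55 -0.34] goal-frame [ 4.06  0.6  -0.33] turn(units) [-0.004  0.001 -0.006] alt [ 1.996 -0.01  -0.002]
```

play_rows(targets=[{"claw": 0.3, "linear": [0.6, 0.3, -0.2], "rotation": [-0.004, 0, -0.006]}, {"claw": 0.3, "linear": [0.8, 0.3, -0.14], "rotation": [0, 0, 0]}, {"claw": 0.3, "linear": [0.8, 0, 0], "rotation": [0, 0, 0]}, {"claw": 0.3, "linear": [0.8, 0, 0], "rotation": [0, 0, 0]}, {"claw": 0.3, "linear": [0.6, 0, 0], "rotation": [0, 0, 0]}, {"claw": 0.3, "linear": [0, 0, 0], "rotation": [0, 0, 0]}])

```text
time: 10.93
position: [0.5426, 0.2812, 0.1421]
tool_rot: [0.611, 1.48, -0.593]
ft_force: [0.1, -1.6, -0.4]
grip_width: 0.699
```

```bash
python3 - <<'E'
from h import *
goto([.5443,.268,.069],-45)
E
```

```text
pos [0.5426 0.2812 0.1421] jawyaw -44.15 F [ 0.1 -1.6 -0.4] q7 -1.5 t 10.93 w 0.699
shift now-frame(units) [ 2.92 -0.37  0.41] goal-frame [ 2.93 -0.32  0.42] turn(units) [ 0.009  0.    -0.008] alt [-1.991  0.012  0.   ]
```

play_rows(targets=[{"claw": 0.3, "linear": [0, -0.33, 0.41], "rotation": [0.009, 0, -0.008]}, {"claw": 0.3, "linear": [0, 0, 0], "rotation": [0, 0, 0]}, {"claw": 0.3, "linear": [0.5, 0, 0], "rotation": [0, 0, 0]}])

```text
time: 11.18
position: [0.5458, 0.2694, 0.1347]
tool_rot: [0.616, 1.478, -0.61]
ft_force: [0.4, 1.0, 1.2]
grip_width: 0.701
```

```bash
python3 - <<'E'
from h import *
goto([.5443,.268,.069],-45)
E
```

```text
pos [0.5458 0.2694 0.1347] jawyaw -44.95 F [0.4 1.  1.2] q7 -1.5 t 11.18 w 0.701
shift now-frame(units) [ 2.63 -0.1  -0.01] goal-frame [ 2.63 -0.08 -0.  ] turn(units) [ 0.001  0.001 -0.003] alt [-1.999  0.005  0.002]
```

play_rows(targets=[{"claw": 0.3, "linear": [0.4, -0.08, 0], "rotation": [0, 0, -0.003]}, {"claw": 0.3, "linear": [0.4, 0, 0], "rotation": [0, 0, 0]}, {"claw": 0.3, "linear": [0.4, 0, 0], "rotation": [0, 0, 0]}, {"claw": 0.3, "linear": [0.4, 0, 0], "rotation": [0, 0, 0]}, {"claw": 0.3, "linear": [0.4, 0, 0], "rotation": [0, 0, 0]}, {"claw": 0.3, "linear": [0, 0, 0], "rotation": [0, 0, 0]}])

```text
time: 11.68
position: [0.5446, 0.266, 0.079]
tool_rot: [0.613, 1.48, -0.617]
ft_force: [-0.3, -1.0, 0.4]
grip_width: 0.7
```

```bash
python3 - <<'E'
from h import *
goto([.5443,.268,.069],-45)
E
```

```text
pos [0.5446 0.266  0.079 ] jawyaw -45.08 F [-0.3 -1.   0.4] q7 -1.54 t 11.68 w 0.7
shift now-frame(units) [ 0.4   0.05 -0.07] goal-frame [ 0.4   0.05 -0.06] turn(units) [-0.001  0.002  0.001] alt [ 1.999e+00  1.000e-03 -3.000e-03]
```

play_rows(targets=[{"claw": 0.3, "linear": [0.3, 0.05, -0.07], "rotation": [0, 0, 0]}, {"claw": 0.3, "linear": [0.1, 0, 0], "rotation": [0, 0, 0]}, {"claw": 1, "linear": [0, 0, 0], "rotation": [0, 0, 0]}, {"claw": 1, "linear": [0, 0, 0], "rotation": [0, 0, 0]}, {"claw": 1, "linear": [0, 0, 0], "rotation": [0, 0, 0]}, {"claw": 1, "linear": [0, 0, 0], "rotation": [0, 0, 0]}, {"claw": 1, "linear": [0, 0, 0], "rotation": [0, 0, 0]}, {"claw": 1, "linear": [0, 0, 0], "rotation": [0, 0, 0]}], newtons=25)

```text
time: 12.35
position: [0.5444, 0.2694, 0.0682]
tool_rot: [0.613, 1.48, -0.615]
ft_force: [0.3, -0.5, 0.2]
grip_width: 0.328
```

play_rows(targets=[{"claw": 1, "linear": [0, 0, 0], "rotation": [0, 0, 0]}, {"claw": 1, "linear": [0, 0, 0], "rotation": [0, 0, 0]}], newtons=55)

```text
time: 12.52
position: [0.5451, 0.2688, 0.0685]
tool_rot: [0.613, 1.478, -0.615]
ft_force: [0.5, 1.1, -1.7]
grip_width: 0.286
```

```bash
python3 - <<'E'
from h import *
goto([.5443,.268,.22],-45)
E
```

```text
pos [0.5451 0.2688 0.0685] jawyaw -45.06 F [ 0.5  1.1 -1.7] q7 -1.55 t 12.52 w 0.286
shift now-frame(units) [-6.06 -0.04  0.02] goal-frame [-6.06 -0.04  0.  ] turn(units) [-0.001  0.002 -0.   ] alt [ 1.999 -0.    -0.004]
```

play_rows(targets=[{"claw": 1, "linear": [-0.2, 0, 0], "rotation": [0, 0, 0]}, {"claw": 1, "linear": [-0.4, 0, 0], "rotation": [0, 0, 0]}, {"claw": 1, "linear": [-0.6, 0, 0], "rotation": [0, 0, 0]}, {"claw": 1, "linear": [-0.8, 0, 0], "rotation": [0, 0, 0]}, {"claw": 1, "linear": [-0.8, 0, 0], "rotation": [0, 0, 0]}, {"claw": 1, "linear": [-0.8, 0, 0], "rotation": [0, 0, 0]}, {"claw": 1, "linear": [-0.8, 0, 0], "rotation": [0, 0, 0]}, {"claw": 1, "linear": [-0.8, 0, 0], "rotation": [0, 0, 0]}, {"claw": 1, "linear": [0, 0, 0], "rotation": [0, 0, 0]}])

```text
time: 13.27
position: [0.5404, 0.2688, 0.2047]
tool_rot: [0.608, 1.487, -0.618]
ft_force: [0.9, 0.9, -3.1]
grip_width: 0.286
```

```bash
python3 - <<'E'
from h import *
goto([.5497,-.1711,.2],-45)
E
```

```text
pos [0.5404 0.2688 0.2047] jawyaw -44.91 F [ 0.9  0.9 -3.1] q7 -1.47 t 13.27 w 0.286
shift now-frame(units) [  0.26 -12.2   12.69] goal-frame [  0.19 -12.18  12.71] turn(units) [ 0.001 -0.001  0.005] alt [-1.999 -0.007 -0.002]
```

The flask is held: the force reads -3 N and the width matches the neck. Carrying it to the ring.

play_rows(targets=[{"claw": 1, "linear": [0, -0.3, 0.3], "rotation": [0, 0, 0.005]}, {"claw": 1, "linear": [0, -0.6, 0.6], "rotation": [0, 0, 0]}, {"claw": 1, "linear": [0, -0.65, 0.65], "rotation": [0, 0, 0]}, {"claw": 1, "linear": [0, -0.65, 0.65], "rotation": [0, 0, 0]}, {"claw": 1, "linear": [0, -0.65, 0.65], "rotation": [0, 0, 0]}, {"claw": 1, "linear": [0, -0.65, 0.65], "rotation": [0, 0, 0]}, {"claw": 1, "linear": [0, -0.65, 0.65], "rotation": [0, 0, 0]}, {"claw": 1, "linear": [0, -0.65, 0.65], "rotation": [0, 0, 0]}, {"claw": 1, "linear": [0, -0.65, 0.65], "rotation": [0, 0, 0]}, {"claw": 1, "linear": [0, -0.65, 0.65], "rotation": [0, 0, 0]}])

```text
time: 14.1
position: [0.5342, 0.0544, 0.1977]
tool_rot: [0.603, 1.498, -0.597]
ft_force: [0.4, 0.0, -3.2]
grip_width: 0.287
```

```bash
python3 - <<'E'
from h import *
goto([.5497,-.1711,.2],-45)
E
```

```text
pos [0.5342 0.0544 0.1977] jawyaw -43.88 F [ 0.4  0.  -3.2] q7 -0.99 t 14.1 w 0.287
shift now-frame(units) [-0.16 -6.07  6.7 ] goal-frame [-0.09 -5.94  6.82] turn(units) [ 0.012 -0.007  0.   ] alt [-1.987e+00 -1.000e-03 -1.100e-02]
```

play_rows(targets=[{"claw": 1, "linear": [-0.02, -0.6, 0.7], "rotation": [0.012, -0.007, 0]}, {"claw": 1, "linear": [-0.02, -0.6, 0.7], "rotation": [0, 0, 0]}, {"claw": 1, "linear": [-0.02, -0.6, 0.7], "rotation": [0, 0, 0]}, {"claw": 1, "linear": [-0.02, -0.6, 0.7], "rotation": [0, 0, 0]}, {"claw": 1, "linear": [-0.02, -0.6, 0.7], "rotation": [0, 0, 0]}, {"claw": 1, "linear": [-0.02, -0.6, 0.7], "rotation": [0, 0, 0]}, {"claw": 1, "linear": [-0.02, -0.6, 0.7], "rotation": [0, 0, 0]}, {"claw": 1, "linear": [-0.02, -0.6, 0.7], "rotation": [0, 0, 0]}, {"claw": 1, "linear": [0, -0.4, 0.5], "rotation": [0, 0, 0]}, {"claw": 1, "linear": [0, 0, 0], "rotation": [0, 0, 0]}])

```text
time: 14.93
position: [0.542, -0.16, 0.1914]
tool_rot: [0.613, 1.495, -0.625]
ft_force: [0.0, -0.0, -3.2]
grip_width: 0.287
```

```bash
python3 - <<'E'
from h import *
goto([.5497,-.1711,.15],-45)
E
```

```text
pos [ 0.542  -0.16    0.1914] jawyaw -45.29 F [ 0.  -0.  -3.2] q7 -0.65 t 14.93 w 0.287
shift now-frame(units) [ 1.65 -0.08  0.55] goal-frame [ 1.66 -0.1   0.53] turn(units) [-0.003 -0.006  0.007] alt [1.997 0.012 0.01 ]
```

play_rows(targets=[{"claw": 1, "linear": [0.4, -0.05, 0.3], "rotation": [0, -0.006, 0.007]}, {"claw": 1, "linear": [0.5, 0, 0.2], "rotation": [0, 0, 0]}, {"claw": 1, "linear": [0.5, 0, 0], "rotation": [0, 0, 0]}, {"claw": 1, "linear": [0.2, 0, 0], "rotation": [0, 0, 0]}, {"claw": 1, "linear": [0, 0, 0], "rotation": [0, 0, 0]}])

```text
time: 15.35
position: [0.5479, -0.167, 0.1454]
tool_rot: [0.619, 1.488, -0.617]
ft_force: [-0.5, 0.5, -3.2]
grip_width: 0.287
```

```bash
python3 - <<'E'
from h import *
goto([.5497,-.1711,.115],-45)
i=snap("scene","s4.png");a=cv2.resize(i[140:280,220:360],(560,560),interpolation=2);cv2.imwrite("pics/c8.png",a)
E
```

```text
pos [ 0.5479 -0.167   0.1454] jawyaw -45.27 F [-0.5  0.5 -3.2] q7 -0.65 t 15.35 w 0.287
shift now-frame(units) [ 1.22 -0.06  0.17] goal-frame [ 1.22 -0.07  0.17] turn(units) [-0.003 -0.004  0.001] alt [1.997e+00 1.000e-03 7.000e-03]
```

View pics/c8.png

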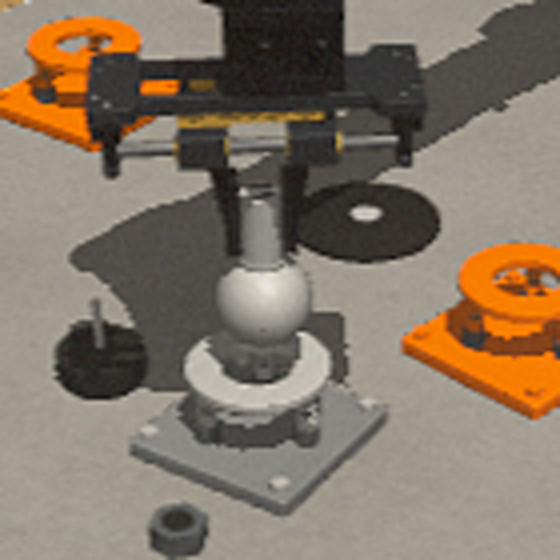

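The flask hangs upright over the grey ring, with the ball at (264,305) and the ring centre at about (258,370). The small offset matches the 4 mm correction still to make. Lowering.

play_rows(targets=[{"claw": 1, "linear": [0.15, -0.06, 0.17], "rotation": [0, -0.004, 0]}, {"claw": 1, "linear": [0.3, 0, 0], "rotation": [0, 0, 0]}, {"claw": 1, "linear": [0.3, 0, 0], "rotation": [0, 0, 0]}, {"claw": 1, "linear": [0.25, 0, 0], "rotation": [0, 0, 0]}, {"claw": 1, "linear": [0.1, 0, 0], "rotation": [0, 0, 0]}, {"claw": 1, "linear": [0, 0, 0], "rotation": [0, 0, 0]}], newtons=60)

```text
time: 15.9
position: [0.5517, -0.1695, 0.1175]
tool_rot: [0.614, 1.479, -0.615]
ft_force: [-0.7, 0.0, 0.0]
grip_width: 0.285
```

```bash
python3 - <<'E'
from h import *
goto([.5497,-.1711,.1005],-45)
E
```

```text
pos [ 0.5517 -0.1695  0.1175] jawyaw -45.07 F [-0.7  0.   0. ] q7 -0.67 t 15.9 w 0.285
shift now-frame(units) [ 0.68 -0.1  -0.01] goal-frame [ 0.68 -0.1  -0.01] turn(units) [-0.001  0.002 -0.   ] alt [ 1.999 -0.    -0.003]
```

play_rows(targets=[{"claw": 1, "linear": [0.2, -0.05, 0], "rotation": [0, 0, 0]}, {"claw": 1, "linear": [0.2, -0.02, 0], "rotation": [0, 0, 0]}, {"claw": 1, "linear": [0.25, 0, 0], "rotation": [0, 0, 0]}, {"claw": 1, "linear": [0.25, 0, 0], "rotation": [0, 0, 0]}])

```text
time: 16.23
position: [0.5514, -0.1714, 0.0997]
tool_rot: [0.613, 1.476, -0.617]
ft_force: [-13.9, 3.3, 46.6]
grip_width: 0.286
```

```bash
python3 - <<'E'
from h import *
goto([.5497,-.1711,.1005],-45)
E
```

```text
pos [ 0.5514 -0.1714  0.0997] jawyaw -45.11 F [-13.9   3.3  46.6] q7 -0.67 t 16.23 w 0.286
shift now-frame(units) [-0.03 -0.04 -0.06] goal-frame [-0.03 -0.04 -0.06] turn(units) [-0.001  0.004  0.   ] alt [ 1.999e+00  1.000e-03 -6.000e-03]
```

The ring is at its stop and the force is 47 N, so I'll ease off to a moderate hold.

play_rows(targets=[{"claw": 1, "linear": [0.05, -0.02, 0], "rotation": [0, 0, 0]}, {"claw": 1, "linear": [0.08, 0, 0], "rotation": [0, 0, 0]}, {"claw": 1, "linear": [0.08, 0, 0], "rotation": [0, 0, 0]}, {"claw": 1, "linear": [0.08, 0, 0], "rotation": [0, 0, 0]}])

```text
time: 16.57
position: [0.5513, -0.1712, 0.1001]
tool_rot: [0.611, 1.476, -0.619]
ft_force: [-7.0, 1.4, 12.1]
grip_width: 0.288
```

```bash
python3 - <<'E'
from h import *
goto([.5497,-.1711,.1005],-45)
i=snap("scene","s5.png");t=snap("top","t5.png")
cv2.imwrite("pics/c9.png",np.hstack([cv2.resize(i[140:280,220:360],(400,400),interpolation=2),cv2.resize(t[180:290,140:250],(400,400),interpolation=2)]))
goto([.5497,-.1711,.1005],-45)
E
```

```text
pos [ 0.5513 -0.1712  0.1001] jawyaw -45.12 F [-7.   1.4 12.1] q7 -0.68 t 16.57 w 0.288
shift now-frame(units) [-0.02 -0.04 -0.05] goal-frame [-0.02 -0.04 -0.05] turn(units) [-0.001  0.005  0.002] alt [ 1.999  0.003 -0.007]
pos [ 0.5513 -0.1712  0.1001] jawyaw -45.12 F [-5.4  1.1 13.8] q7 -0.68 t 16.67 w 0.286
shift now-frame(units) [-0.02 -0.04 -0.05] goal-frame [-0.02 -0.04 -0.05] turn(units) [-0.001  0.005  0.002] alt [ 1.999  0.003 -0.007]
```

View pics/c9.png

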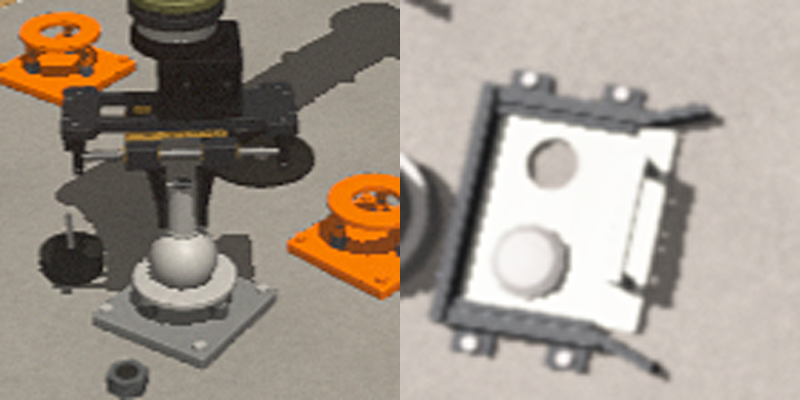

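Left: the ball is seated in the grey ring and the ring is visibly down, with the flask upright. Right: the tray is docked, the cap is in its pocket and the other pocket is empty. I'll add a little push for margin and hand in.

play_rows(targets=[{"claw": 1, "linear": [0.12, 0, 0], "rotation": [0, 0.003, 0]}, {"claw": 1, "linear": [0.12, 0, 0], "rotation": [0, 0.002, 0]}, {"claw": 1, "linear": [0.12, 0, 0], "rotation": [0, 0, 0]}])

```text
time: 16.92
position: [0.5517, -0.1713, 0.1]
tool_rot: [0.611, 1.482, -0.621]
ft_force: [-9.0, 2.3, 18.5]
grip_width: 0.284
```

```bash
python3 - <<'E'
from h import *
get_image("top");get_image("top");goto([.5497,-.1711,.1005],-45)
if get_state()["position"][2]<.103: print(close_job())
E
```

```text
pos [ 0.5517 -0.1713  0.1   ] jawyaw -45.13 F [-8.7  2.1 18.7] q7 -0.68 t 17.02 w 0.285
shift now-frame(units) [-0.02 -0.05 -0.06] goal-frame [-0.02 -0.05 -0.06] turn(units) [-0.001  0.001  0.004] alt [ 1.999  0.006 -0.002]
the job is handed in; nothing more can be done
None
```

The job is handed in: the tray is docked against its back stop, and the robot is still holding the flask down in the grey ring cradle. It took about 17 s of the 53 s, and no verdict was reported.

- **Tray:** I gripped it by the handle and pushed until the force rose to about 27 N with no more movement. That puts it about 2 mm past home, inside the 7 mm limit. The last top view shows it flush with the back stop, the cap in its pocket and the flask's pocket empty.
- **Flask:** I gripped it by the neck and pressed it until the tool stopped moving down, 17.5 mm below the height where the ball was just touching the ring. That is about the ring's 15 mm of travel, given first contact was only roughly located. After a brief peak of 47 N at the stop, I eased off to a steady 19 N push. The gripper is within about half a degree of vertical and about 2 mm off the ring centre I measured.
- **Not as planned:** about 9 N of sideways force remains at the wrist. One slowdown during the slide looked like the stop but was only drag, so I pushed on.
- **Not measured:** how far the ring is down is judged from the tool height, the force and the picture. I did not check the bystanders' positions by number. The flap wheel and nut looked undisturbed in the last close-up; the collars and square I did not check.

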